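# Shut the red air valve in the covered bench box

## Task

On the leather bench, slide the yellow cover of the grey air box all the way back by its black lip to uncover the valves, then push the red handle with the white band round clockwise until it is fully shut, square across its pipe. Only push with the outside of the fingers: grip nothing. Leave the cover open, the blue handle as it is and the other things on the bench undisturbed.

Things in the scene. Friction and masses are not known exactly. Their poses are not given: they have to be found in the camera images.
- air_box: grey steel air shut-off box fixed on the bench, 300 (x) x 320 (y) x 93 mm high. Front wall outer face at x = -85 mm, origin on the bench surface; +x points to its back, away from the robot, +y to its left. Open valve bay: x -80 to +65, y -144 to +144 mm, its floor 6 mm up, copper pipes up to 33 mm and brass valve bodies up to 39 mm high; behind it a closed deck (x +65 to +215, top at 76 mm) that the cover slides onto.
- cover_lip (a point): middle of the front (-x) face of the upstanding black lip on the yellow cover plate. The lip is 160 mm wide along y, 8 mm thick, stands at the front edge of the cover, and reaches from 84 to 101 mm above the bench; this point is 92.5 mm up. Its axes are those of the box. The cover (150 x 298 x 5 mm, top at 84 mm) runs captive in side guides and cannot be lifted.
- cover (a joint): how far the cover has slid back (box +x), in m: 0 = bay fully covered, 0.14 = fully open against the stop. Resists with about 2.5 N plus a little damping and stays where it is left.
- red_pivot (a point): on the fixed, upright turning axis of the red valve handle, at the handle's mid-height 58 mm above the bench. Its z is up, its -x axis is where the handle points when open (joint 0, in line with the pipe, roughly towards the robot), its +y axis where it points when shut.
- red_grip (a point): in the middle of the red handle's width, 50 mm out from the turning axis, 58 mm above the bench, turning with the handle; its -x axis points outwards along the handle. The handle is a red bar with a white band near its end, 75 mm long from the axis, 18 mm wide, 24 mm tall (46 to 70 mm above the bench).
- red_lever (a joint): red handle angle in rad: 0 = open (in line with the pipe), grows as it turns clockwise seen from above, 1.571 = shut (across the pipe, pointing to the box's left) against the stop. Takes about 0.15 N m (3 N at 50 mm) and stays where it is left.
- blue_grip (a point): same point on the other handle, all blue, same size and kind as the red one. The red and blue valves stand about 130 mm apart along the box's y, either one on the left.
- blue_lever (a joint): blue handle angle, same meaning as for the red one
- spool_yellow: wooden thread spool wound yellow, 38 mm across, 48 mm tall; loose bystander.
- spool_green: wooden thread spool wound green, 38 mm across, 48 mm tall; loose bystander.
- spool_red: wooden thread spool wound red, 38 mm across, 48 mm tall; loose bystander.
- glue_jar: jar with white cap, 56 mm across, 75 mm tall; loose bystander.
- mallet: small hammer lying down; loose bystander.
- awl: awl with a screwdriver-like handle lying down; loose bystander.
- burnisher: dark wooden block 90 x 35 x 28 mm; loose bystander.

How it is judged:
On the way, in this order (a step that is already met when the one before it is completed fails the run):
1. the cover is slid back (at least 125 of its 140 mm) (value of joint cover above 0.125 m), for 0.2 s.
2. the red handle is pushed shut (value of joint red_lever above 1.45 rad), for 0.2 s.
At the end, for the whole second after the job is handed in: The cover is still open (at least 120 of 140 mm), the red handle is shut (at least 1.45 of 1.571 rad) and at rest, the blue handle is within 12 mm of where it was and every loose thing within 25 mm (value of joint cover above 0.12 m and value of joint red_lever above 1.45 rad and distance of blue_grip from where it was at the start of the episode below 0.012 m and velocity of joint red_lever below 0.05 rad/s and velocity of joint cover below 0.01 m/s and distance of each of spool_yellow, spool_green, spool_red, glue_jar, mallet, awl, burnisher from where it was at the start of the episode below 0.025 m); the robot touches nothing.
It fails at once if a handle is pinched or held between the fingers ((contact force between the fingers and anything else above 0.5 N and x of the grasp point in the frame of red_grip between -0.025 and 0.04 m and y of the grasp point in the frame of red_grip between -0.007 and 0.007 m and z of the grasp point in the frame of red_grip between -0.03 and 0.027 m) or (contact force between the fingers and anything else above 0.5 N and x of the grasp point in the frame of blue_grip between -0.025 and 0.04 m and y of the grasp point in the frame of blue_grip between -0.007 and 0.007 m and z of the grasp point in the frame of blue_grip between -0.03 and 0.027 m)).
It fails at once if the cover's lip is pinched between the fingers (contact force between the fingers and anything else above 0.5 N and x of the grasp point in the frame of cover_lip between 0.001 and 0.007 m and y of the grasp point in the frame of cover_lip between -0.08 and 0.08 m and z of the grasp point in the frame of cover_lip between -0.03 and 0.024 m).
It fails at once if the blue handle is moved (distance of blue_grip from where it was at the start of the episode above 0.015 m).
It fails at once if a loose thing is knocked, lifted or carried (moved over 30 mm) (distance of any of spool_yellow, spool_green, spool_red, glue_jar, mallet, awl, burnisher from where it was at the start of the episode above 0.03 m).
It also fails if it takes over 51 s, if anything falls off the work surface, if the arm or the gripper's body presses on something with over 40 N, if the wrist force passes 120 N, or if a joint passes its speed limit or range.

## Robot

A 6-joint arm with a two-finger parallel gripper is mounted at the origin on the work surface. World frame = base frame: x ahead of the robot, y to its left, z up, the work surface at z = 0. Lengths are in m, angles in rad, forces in N, time in s.
With the tool pointing down it reaches from about 0.225 to 0.875 m from the base axis. Payload 3.4 kg.
Tool frame: the origin (TCP) lies between the finger pads; the fingertips stand r.tip_extent ahead of it and the grasp point (between the pads) lies 3 mm ahead of it (r.tip_extent is the distance from the TCP to the fingertips, in m); z points along the fingers, y is the direction in which the jaws open and shut (so a half turn about z gives the same grasp; the last joint's range is limited). The gripper opens to 85 mm and grips with 20 to 120 N. Pads are 22 mm wide; open, the fingers measure 114 mm over their backs; the gripper's body (76 mm by 85 mm) begins 54 mm behind the grasp point. The pads swing forward as they close: fully open they stand 13 mm farther back than shut.
Start: joints at [-0.121, 0.276, 1.505, -0, 1.361, -0.121], TCP at [0.575, -0, 0.253] pointing down, gripper open.
Joint ranges: [-2.89, 2.89], [-0.75, 2.08], [0.22, 2.7], [-1.18, 4.32], [0.11, 2.71], [-2.7, 2.7]. Speed limits (rad/s): [2.57, 2.57, 3.14, 3.14, 3.14, 3.14].

## Interface

Orientations are given as a rotation vector (axis times angle).
In Python, from rig import r, grab_frame, camera_model, look_for, trace gives the robot as it stands.
- The arm moves only by the tool play_rows, never from a script. Its argument "plan" is a list of rows, each a list of 5 numbers: the shift along the tool's x, y, z in cm, then the turn about the tool's z in rad, then the finger opening in cm, from 0 to 8.54. In form: [[dx, dy, dz, yaw, gripper], ...]. A call has 1 to 12 rows; each row shifts and turns the pose as measured when the row begins, along the tool's axes as they then stand; what a row does not reach is not made up. A row lasts 1/10 s, in which the tool goes at most 50 mm and 8.59 degrees, less where a joint would pass 70% of its speed; a pose out of reach is approached as far as the arm can. A call with a gripper value outside its range is refused whole. The fingers move at their own pace and stop on an object; "squeeze" is the grip in N (left out, the last holds). Time passes only in rows, so rows that do not move let the fingers close. It gives the time, the measured TCP pose, the force and the opening at its end, in the units of the state.
- r.sense(): the state, without advancing time (a new reading comes with each control period).
- grab_frame(name): name is "scene" or "side" or "wrist"; returns the picture (400x640x3 uint8, blue, green, red); there is no depth.
- camera_model(name): a dict with "mtx" (3x3 intrinsics, pixels), "cam_to_world" (4x4, takes a point from camera to world coordinates). Camera axes: x right, y down, z forward; pixel columns grow to the right and rows downward; lengths in m; the calibration is good to about 2 mm. The wrist camera is an equidistant fisheye: a pixel r from the principal point sees the ray r / f radians off the axis. A picture is of the moment at which its call begins: read the wrist's pose just before it. camera_model takes no time and is no camera call; for the wrist camera it gives the pose at the moment of the call.
- r.finish_job(): hands the job in, once; it reports no verdict.
Trained networks look in the newest picture that a camera, given by its name, has taken for a name from the list of things; names that differ only in an ending like _2 or _b are one class to them, and where a whole thing is asked for, a point or a joint stands for the part that bears it (a point fixed in the world has none). Each returns a list of dicts, best first, with "confidence" (0 to 1); they miss things now and then, are a little off and sometimes report something else, mostly with a low value. They report only what shows in the picture. A call takes as long as a camera call.
- look_for(target, camera): "point" ([column, row] in pixels, amid what is visible of it).
- trace(target, camera): "region" (400x640 bool, what is visible of it) and "point" ([column, row] in pixels, amid what is visible of it).
The state is a dict: "time": time; "q": joint angles; "qd": joint speeds; "joint_torque": joint torques, N m; "tool_pos": TCP position; "tool_rot": TCP orientation; "ft_force": force on the tool from outside, world axes, zero at the start; "torque": the same for the moment, N m; "width": finger opening in m.
Only numpy, scipy, OpenCV 4.12 (cv2) and the standard library are available. Lean on these libraries where they do the work, as an engineer would, in place of code of your own. Each camera call takes 0.05 s, during which the arm holds its last target. There are 200 camera calls.

## Working session

There is one attempt and no reset: what is moved stays moved. The work goes in short steps, Python scripts to look and compute and a tool call to move; the robot and the scene stay as the last step left them, time stands still between calls to the robot, and variables do not carry over. Pictures are saved under pics/ and viewed, about 8 in all and at most 12, crops included, and the job is handed in when it is done.

Besides the shell and the picture viewer there is one more tool, called after "Emit:" by a JSON object that holds its "op" and its "data", one argument or row to a line. play_rows: Moves the arm, as the interface text tells. Its arguments: {"type":"object","properties":{"plan":{"type":"array","items":{"type":"array","items":{"type":"number"}}},"squeeze":{"type":"number"}},"required":["plan"]}

```bash
ls; mkdir -p pics; python3 - <<'E'
from rig import r, grab_frame, camera_model, look_for, trace
import cv2,numpy as np
s=r.sense();print(s['time'],s['tool_pos'],s['tool_rot'],s['width'],r.tip_extent)
for n in("scene","side"):
    im=grab_frame(n);cv2.imwrite(f"pics/{n}0.png",im)
    c=camera_model(n);print(n,np.round(c['mtx'],1).tolist(),np.round(c['cam_to_world'],4).tolist())
    for t in("cover_lip","air_box"):
        for d in look_for(t,n)[:2]:print(n,t,d)
print(r.sense()['time'])
E
```

```text
pics
0.0 [5.74501940e-01 6.40968330e-05 2.52437074e-01] [-2.22040110e+00 -2.22043945e+00  1.79495609e-03] 0.08556366523981959 0.022
scene [[498.2, 0.0, 326.4], [0.0, 498.2, 206.0], [0.0, 0.0, 1.0]] [[0.4032, 0.7561, -0.5155, 1.2607], [0.9151, -0.3353, 0.2239, -0.2651], [-0.0035, -0.562, -0.8271, 1.2389], [0.0, 0.0, 0.0, 1.0]]
scene cover_lip {'point': [300.8, 228.5], 'confidence': 0.83}
scene air_box {'point': [312.3, 252.5], 'confidence': 0.66}
side [[381.2, 0.0, 313.3], [0.0, 381.2, 204.1], [0.0, 0.0, 1.0]] [[0.7871, -0.3099, 0.5334, -0.0948], [-0.6165, -0.3674, 0.6963, -0.8007], [-0.0198, -0.8769, -0.4802, 0.6499], [0.0, 0.0, 0.0, 1.0]]
side cover_lip {'point': [340.3, 207.8], 'confidence': 0.91}
side cover_lip {'point': [408.0, 251.4], 'confidence': 0.72}
side air_box {'point': [344.9, 214.6], 'confidence': 0.77}
0.3
```

View pics/scene0.png

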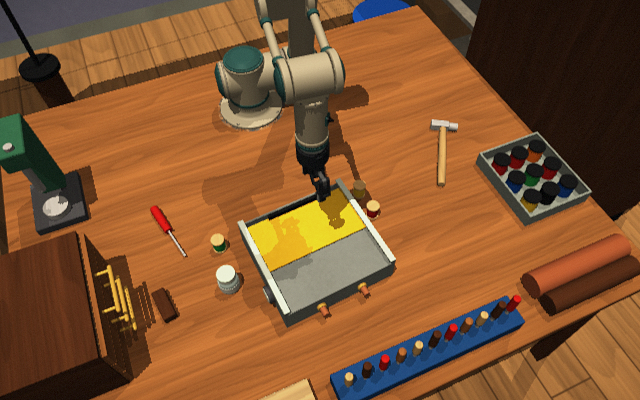

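View pics/side0.png

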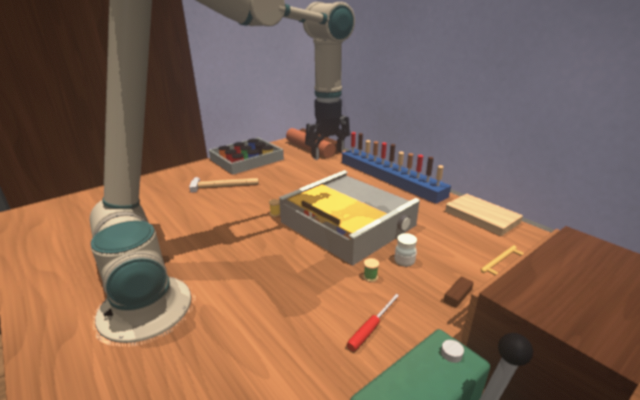

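The scene picture shows the box at about (318,250), with its yellow cover closed. Two spools stand near its right wall at (360,188) and (373,208). The side view shows the black lip at about (320,212).

```bash
cat > h.py <<'E'
from rig import r, grab_frame, camera_model, look_for, trace
import cv2,numpy as np
def ray(n,p,c=None):
    c=c or camera_model(n);M=np.array(c['mtx']);T=np.array(c['cam_to_world'])
    u=(p[0]-M[0,2])/M[0,0];v=(p[1]-M[1,2])/M[1,1]
    if n=="wrist":
        t=np.hypot(u,v)+1e-12;d=np.array([u/t*np.sin(t),v/t*np.sin(t),np.cos(t)])
    else:d=np.array([u,v,1.])
    return T[:3,3],T[:3,:3]@d
def onz(n,p,z,c=None):
    o,d=ray(n,p,c);return o+d*(z-o[2])/d[2]
E
python3 - <<'E'
from h import *
c=camera_model("wrist");im=grab_frame("wrist");cv2.imwrite("pics/w0.png",im)
cam=np.array(c['cam_to_world']);print(np.round(cam,3).tolist(),np.round(c['mtx'],1).tolist())
grab_frame("scene");grab_frame("side")
for n in("scene","side","wrist"):
    I=im if n=="wrist" else cv2.imread(f"pics/{n}0.png")
    h=cv2.cvtColor(I,cv2.COLOR_BGR2HSV)
    m=cv2.inRange(h,(22,170,60),(34,255,255))
    k,l,st,_=cv2.connectedComponentsWithStats(m);j=1+np.argmax(st[1:,4]);print(n,st[j])
    cs,_=cv2.findContours((l==j).astype(np.uint8),0,2);p=max(cs,key=len)[:,0]
    P=np.array([onz(n,q,.084,c if n=="wrist" else None)[:2] for q in p],np.float32)
    b=cv2.minAreaRect(P);print(b,np.round(cv2.boxPoints(b),3).tolist())
    for t in("cover_lip",)+(("spool_yellow","spool_green","spool_red","glue_jar","mallet","awl","burnisher") if n!="wrist" else ()):
        for d in look_for(t,n)[:2]:
            print(n,t,d['point'],round(d['confidence'],2),np.round(onz(n,d['point'],.0925 if t=="cover_lip" else .025,c if n=="wrist" else None),3))
E
```

```text
[[1.0, -0.0, -0.001, 0.576], [-0.001, -0.953, -0.304, 0.077], [-0.001, 0.304, -0.953, 0.374], [0.0, 0.0, 0.0, 1.0]] [[309.7, 0.0, 320.8], [0.0, 309.7, 197.4], [0.0, 0.0, 1.0]]
scene [ 248  200  117   70 3892]
((0.5842912793159485, -0.0318286269903183), (0.15027374029159546, 0.2899348735809326), 1.8977516889572144) [[0.5040000081062317, 0.11100000143051147], [0.5139999985694885, -0.17900000512599945], [0.6639999747276306, -0.17399999499320984], [0.6549999713897705, 0.11599999666213989]]
scene cover_lip [301.1, 229.8] 0.66 [ 0.59  -0.048  0.093]
scene spool_yellow [359.8, 190.9] 0.46 [0.495 0.178 0.025]
scene spool_green [218.7, 244.8] 0.51 [ 0.502 -0.265  0.025]
scene spool_red [371.8, 208.9] 0.47 [0.568 0.181 0.025]
scene glue_jar [228.1, 282.0] 0.83 [ 0.623 -0.275  0.025]
scene mallet [444.7, 140.8] 0.73 [0.426 0.515 0.025]
scene awl [158.1, 217.7] 0.63 [ 0.344 -0.4    0.025]
scene awl [302.1, 228.8] 0.4 [ 0.548 -0.032  0.025]
scene burnisher [166.3, 306.9] 0.77 [ 0.626 -0.443  0.025]Traceback (most recent call last):
  File "<stdin>", line 9, in <module>
    return _wrapfunc(a, 'argmax', axis=axis, out=out, **kwds)
    return bound(*args, **kwds)
ValueError: attempt to get argmax of an empty sequence
```

View pics/w0.png

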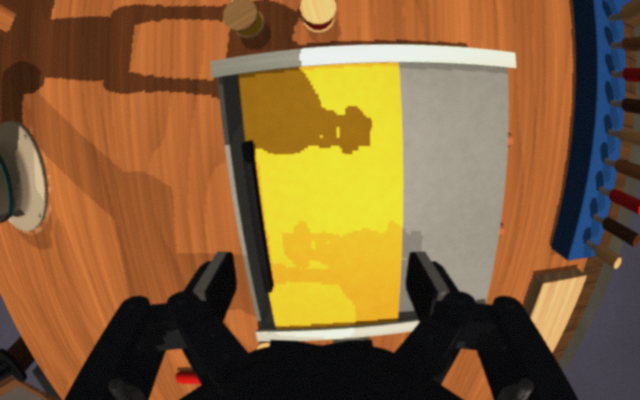

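The wrist view shows the lip from (248,145) to (268,290), the cover's back edge at x≈402, and the guides at rows 60 and 335. I'll refine the box pose from these.

```bash
python3 - <<'E'
from h import *
c=camera_model("wrist")
for nm,p,z in[("lipL front top",(244,143),.101),("lipR front top",(265,291),.101),("lipL back top",(253,143),.101),("lipR back top",(273,290),.101),("cov back L",(400,66),.084),("cov back R",(403,322),.084),("deck back L",(509,66),.076),("deck/backR",(489,318),.076)]:
    print(nm,np.round(onz("wrist",p,z,c),4))
grab_frame("wrist");print([(d['point'],d['confidence'],np.round(onz("wrist",d['point'],.0925,c),4)) for d in look_for("cover_lip","wrist")])
grab_frame("side")
for nm,p,z in[]:pass
I=cv2.imread("pics/side0.png")[150:270,250:440];cv2.imwrite("pics/s_crop.png",cv2.resize(I,None,fx=4,fy=4,interpolation=2))
for t in("cover_lip","spool_yellow","spool_red"):
  print([(d['point'],round(d['confidence'],2),np.round(onz("side",d['point'],.0925 if t=="cover_lip" else .025),4)) for d in look_for(t,"side")[:2]])
E
```

```text
lipL front top [0.5064 0.0418 0.101 ]
lipR front top [ 0.5157 -0.1152  0.101 ]
lipL back top [0.5148 0.0416 0.101 ]
lipR back top [ 0.5246 -0.1136  0.101 ]
cov back L [0.6497 0.1137 0.084 ]
cov back R [ 0.6775 -0.1774  0.084 ]
deck back L [0.7769 0.1296 0.076 ]
deck/backR [ 0.8109 -0.195   0.076 ]
[([323.8, 187.8], 0.74, array([ 0.5785, -0.0029,  0.0925])), ([262.3, 345.5], 0.27, array([ 0.5019, -0.2083,  0.0925]))]
[([342.0, 206.2], 0.56, array([ 0.5822, -0.0585,  0.0925]))]
[([273.6, 208.7], 0.57, array([0.4776, 0.1659, 0.025 ]))]
[]
```

View pics/s_crop.png

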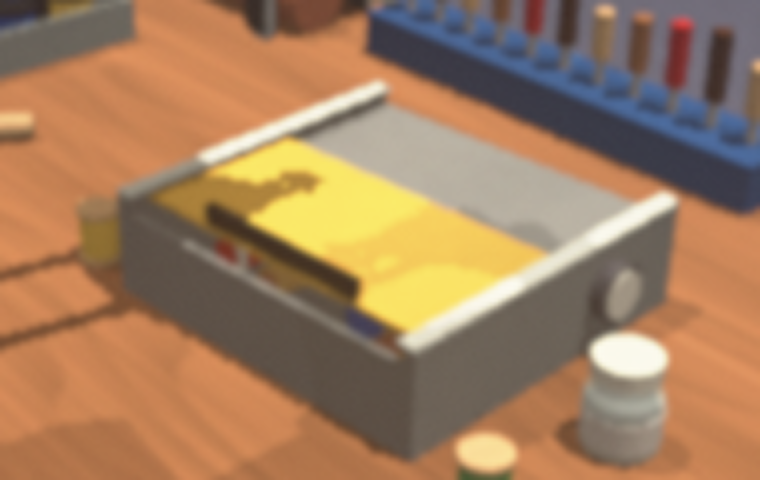

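Red is on the left at crop (225,250) and blue on the right at (365,325). The lip's front centre is near (0.511, -0.036), with the box yawed about +4°. Next I close the fingers, back off and come down in front of the lip.

Emit:
{"op": "play_rows", "data": {
  "plan": [
    [-2, -5, 0, -0.07, 0],
    [-2, -5, 0, 0, 0],
    [0, 0, 4, 0, 0],
    [0, 0, 4, 0, 0],
    [0, 0, 3, 0, 0],
    [0, 0, 0, 0, 0],
    [0, 0, 0, 0, 0],
    [0, 0, 0, 0, 0]
  ],
  "squeeze": 20
}}

```text
time: 1.95
tool_pos: [0.4807, -0.0446, 0.1438]
tool_rot: [2.132, 2.295, 0.007]
ft_force: [0.3, -0.1, 0.4]
width: -0.0003
```

```bash
python3 - <<'E'
from h import *
s=r.sense();print(s['time'],s['tool_pos'],s['tool_rot'],s['width'],s['ft_force'])
c=camera_model("wrist");I=grab_frame("wrist");cv2.imwrite("pics/w1.png",I)
M=np.array(c['mtx']);T=np.array(c['cam_to_world'])
# project tip centre
p=np.array(s['tool_pos'])-[0,0,.022];q=T[:3,:3].T@(p-T[:3,3]);t=np.arctan2(np.hypot(q[0],q[1]),q[2]);print("tip px",M[0,2]+M[0,0]*t*q[0]/np.hypot(q[0],q[1]),M[1,2]+M[1,1]*t*q[1]/np.hypot(q[0],q[1]))
E
```

```text
1.95 [ 0.48066745 -0.04457754  0.14382121] [2.13183743 2.29495626 0.0069272 ] -0.00028748714228220594 [ 0.28958542 -0.06577989  0.44361167]
tip px 319.22593579893373 255.3991059161081
```

View pics/w1.png

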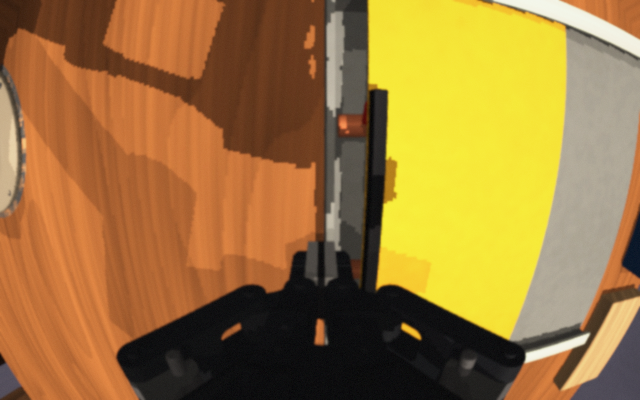

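```bash
python3 - <<'E'
from h import *
c=camera_model("wrist")
for nm,p,z in[("lip front top L",(370,92),.101),("lip front mid",(368,180),.101),("near finger",(365,250),.101),("lip back L",(387,92),.101),("wall out top",(324,60),.08),("wall out top",(322,200),.08),("cover back",(567,30),.084),("cover back",(513,338),.084)]:
    print(nm,np.round(onz("wrist",p,z,c),4))
E
```

```text
lip front top L [0.5019 0.0398 0.101 ]
lip front mid [ 0.5057 -0.0079  0.101 ]
near finger [ 0.5093 -0.051   0.101 ]
lip back L [0.511  0.0409 0.101 ]
wall out top [0.4769 0.0574 0.08  ]
wall out top [ 0.4821 -0.0282  0.08  ]
cover back [0.6516 0.1158 0.084 ]
cover back [ 0.6749 -0.1536  0.084 ]
```

Emit:
{"op": "play_rows", "data": {
  "plan": [
    [0, 0, 2, -0.01, 0],
    [0, 0, 1.2, 0, 0],
    [0, 0, 0, 0, 0],
    [0, 1, 0, 0, 0],
    [0, 1, 0, 0, 0],
    [0, 1, 0, 0, 0],
    [0, 1, 0, 0, 0],
    [0, 1, 0, 0, 0],
    [0, 0, 0, 0, 0]
  ]
}}

```text
time: 2.9
tool_pos: [0.5398, -0.0413, 0.1198]
tool_rot: [2.11, 2.3, 0.013]
ft_force: [0.3, 0.0, 0.1]
width: 0.0002
```

```bash
python3 - <<'E'
from h import *
I=grab_frame("wrist");J=grab_frame("side");J=cv2.resize(J[150:270,250:440],(570,360));cv2.imwrite("pics/m2.png",np.vstack([cv2.resize(I[:,100:600],(570,240)) if 0 else I[20:300,40:610],J])[:600])
E
```

```text
(no output)
```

View pics/m2.png

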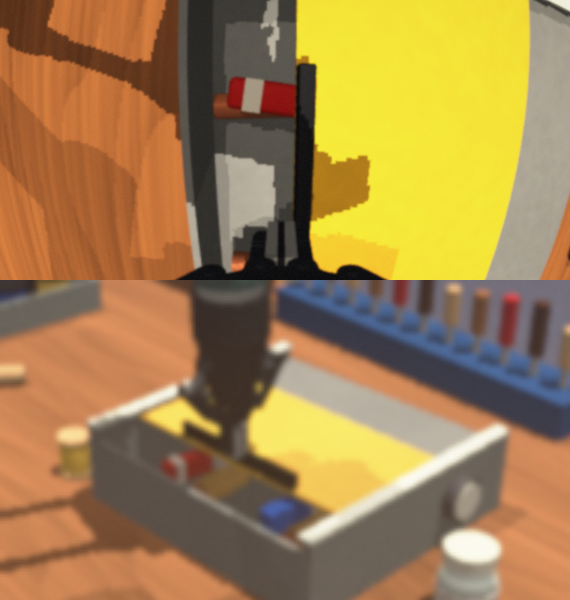

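The cover is moving with the finger in front of the lip. The red handle shows on the left and the blue on the right. I'll lower slightly and keep pushing.

Emit:
{"op": "play_rows", "data": {
  "plan": [
    [0, 0, 0.8, 0, 0],
    [0, 1.2, 0, 0, 0],
    [0, 1.2, 0, 0, 0],
    [0, 1.2, 0, 0, 0],
    [0, 1.2, 0, 0, 0],
    [0, 1.2, 0, 0, 0],
    [0, 1.2, 0, 0, 0],
    [0, 0, 0, 0, 0]
  ]
}}

```text
time: 3.8
tool_pos: [0.6165, -0.0354, 0.1174]
tool_rot: [2.108, 2.296, 0.016]
ft_force: [-0.1, -0.1, -0.4]
width: 0.0001
```

Emit:
{"op": "play_rows", "data": {
  "plan": [
    [0, 1, 0, 0, 0],
    [0, 1, 0, 0, 0],
    [0, 1, 0, 0, 0]
  ]
}}

```text
time: 4.1
tool_pos: [0.619, -0.0346, 0.1167]
tool_rot: [-2.106, -2.303, 0.058]
ft_force: [-22.1, -4.6, 18.2]
width: 0.0001
```

Solid resistance (22 N) at x=0.619, so the cover is at its stop. Back off, rise and look.

Emit:
{"op": "play_rows", "data": {
  "plan": [
    [0, -1.5, 0, 0, 0],
    [0, -2, -2, 0, 0],
    [0, -3, -4, 0, 0],
    [0, -3, -4, 0, 0],
    [0, 0, -4, 0, 0],
    [0, 0, 0, 0, 0],
    [0, 0, 0, 0, 0]
  ]
}}

```text
time: 4.8
tool_pos: [0.5316, -0.0394, 0.2663]
tool_rot: [-2.11, -2.307, 0.042]
ft_force: [0.2, -0.0, -0.8]
width: -0.0003
```

```bash
python3 - <<'E'
from h import *
s=r.sense();print(s['time'],s['tool_pos'],s['tool_rot'],s['ft_force'])
c=camera_model("wrist");I=grab_frame("wrist");cv2.imwrite("pics/w3.png",I)
for t in("red_grip","blue_grip","cover_lip","red_lever"):
    for d in trace(t,"wrist")[:2]:
        print(t,d['point'],round(d['confidence'],2),np.round(onz("wrist",d['point'],.070,c),4),d['region'].sum())
grab_frame("scene")
for t in("red_grip","blue_grip"):
    for d in look_for(t,"scene")[:1]:print(t,np.round(onz("scene",d['point'],.070),4),d['confidence'])
E
```

```text
4.8 [ 0.53163501 -0.03937375  0.26628316] [-2.10974787 -2.30716464  0.04162657] [ 0.24025939 -0.03491468 -0.81760422]
red_grip [345.8, 115.7] 0.89 [0.5461 0.0241 0.07  ] 1376
blue_grip [347.7, 235.2] 0.71 [ 0.5627 -0.1066  0.07  ] 1465
cover_lip [470.0, 164.8] 0.94 [ 0.6904 -0.0107  0.07  ] 28698
red_lever [311.4, 0.0] 0.74 [0.5007 0.1424 0.07  ] 86
red_lever [347.6, 117.3] 0.55 [0.5481 0.0226 0.07  ] 1438
blue_grip [ 0.565  -0.1191  0.07  ] 0.55
```

View pics/w3.png

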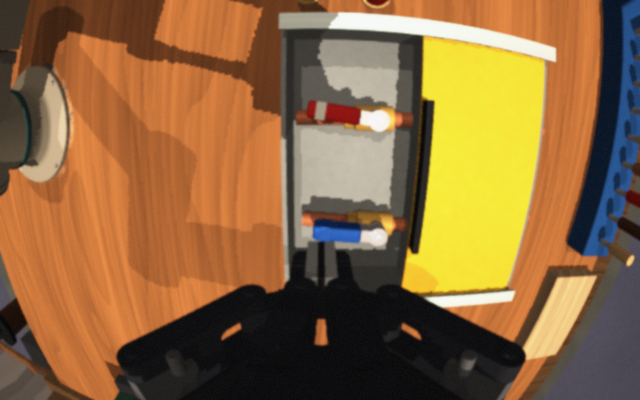

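```bash
python3 - <<'E'
from h import *
c=camera_model("wrist")
for nm,p,z in[("red tip",(308,109),.07),("red pivot",(378,120),.072),("red edge low tip",(309,117),.07),("red edge low",(358,124),.07),("blue pivot",(376,238),.072),("blue tip",(314,231),.07),("blue up edge tip",(315,221),.07),("blue up edge",(358,225),.07),("lip front L",(424,101),.101),("lip front R",(411,251),.101),("cover back",(546,62),.084),("box left inner wall",(350,36),.085),("front wall in",(292,70),.075),("front wall in R",(300,215),.075)]:
    print(nm,np.round(onz("wrist",p,z,c),4))
E
```

```text
red tip [0.5057 0.0272 0.07  ]
red pivot [0.5768 0.0234 0.072 ]
red edge low tip [0.5073 0.0192 0.07  ]
red edge low [0.5572 0.0169 0.07  ]
blue pivot [ 0.5926 -0.1054  0.072 ]
blue tip [ 0.5227 -0.1045  0.07  ]
blue up edge tip [ 0.5228 -0.0924  0.07  ]
blue up edge [ 0.5705 -0.0924  0.07  ]
lip front L [0.6135 0.0484 0.101 ]
lip front R [ 0.6267 -0.104   0.101 ]
cover back [0.7625 0.1231 0.084 ]
box left inner wall [0.5401 0.1028 0.085 ]
front wall in [0.4869 0.0654 0.075 ]
front wall in R [ 0.5062 -0.085   0.075 ]
```

The bay is open: the red handle runs from its tip at (308,109) to its pivot at (378,120), about 0.14 rad shut. Blue is clear at (340,232). I'll enter between the two handles, to the right of red.

Emit:
{"op": "play_rows", "data": {
  "plan": [
    [2.8, 0.5, 3, 0, 0],
    [0, 0, 5, 0, 0],
    [0, 0, 5, 0, 0],
    [0, 0, 0, 0, 0],
    [0, 0, 0, 0, 0]
  ]
}}

```text
time: 5.7
tool_pos: [0.5318, -0.0121, 0.1313]
tool_rot: [-2.11, -2.306, 0.043]
ft_force: [0.0, -0.7, 0.6]
width: 0.0001
```

```bash
cat >> h.py <<'E'
def rel(p):
    d=np.array(p[:2])-[.5768,.0234];return np.round([d@[.996,.089],d@[-.089,.996],p[2]],4)
E
python3 - <<'E'
from h import *
s=r.sense();print(s['time'],rel(s['tool_pos']),s['tool_rot'])
c=camera_model("wrist");I=grab_frame("wrist")
J=grab_frame("scene")[170:330,220:420];cv2.imwrite("pics/w4.png",np.vstack([I[:300],cv2.resize(J,(640,512))])[:,:640][:600] if 0 else cv2.resize(np.hstack([I[:320],cv2.resize(J,(400,320))]),(800,246)))
m=cv2.inRange(cv2.cvtColor(I,cv2.COLOR_BGR2HSV),(0,200,80),(6,255,255))
for q in [(0,0)]:pass
for d in trace("red_grip","wrist")[:1]:
    ys,xs=np.where(d['region']);P=np.array([onz("wrist",(x,y),.07,c)[:2] for x,y in zip(xs,ys)])
    b=cv2.minAreaRect(P.astype(np.float32));print(b,[rel([*p,.07]).tolist() for p in cv2.boxPoints(b)])
E
```

```text
5.7 [-0.0479 -0.0313  0.1313] [-2.11024945 -2.30596041  0.04308538]
((0.5482218265533447, 0.027604462578892708), (0.0246107317507267, 0.08461029082536697), 85.39732360839844) [[-0.0719, 0.0017, 0.07], [0.0115, -0.0125, 0.07], [0.0157, 0.0117, 0.07], [-0.0677, 0.026, 0.07]]
```

View pics/w4.png

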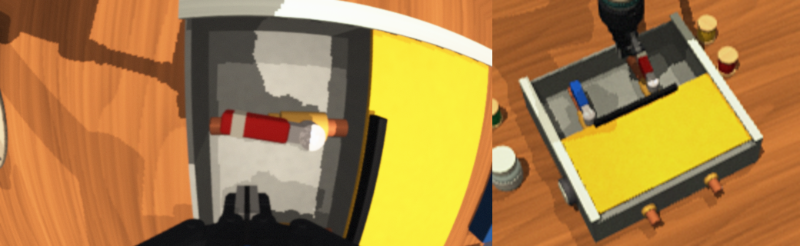

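The cover sits fully back with its rear edge at the box's rear, and the finger is on the right side of red. Now down to tip height of about 50 mm and push left.

Emit:
{"op": "play_rows", "data": {
  "plan": [
    [0, 0, 3, 0, 0],
    [0, 0, 2.8, 0, 0],
    [0, 0, 0, 0, 0],
    [1, 0, 0, 0, 0],
    [1, -0.2, 0, 0, 0],
    [1, -0.2, 0, 0, 0],
    [0, 0, 0, 0, 0]
  ]
}}

```text
time: 6.55
tool_pos: [0.5357, 0.0151, 0.0878]
tool_rot: [2.111, 2.307, -0.018]
ft_force: [-1.2, -0.3, -0.1]
width: -0.0001
```

```bash
python3 -c "
from h import *
s=r.sense();print(s['time'],rel(s['tool_pos']),s['ft_force'])"
```

```text
6.55 [-0.0416 -0.0046  0.0878] [-1.2313573  -0.29754142 -0.08305128]
```

The tip is still a bit high (z=66 mm). I'll back off, lower it, and push again.

Emit:
{"op": "play_rows", "data": {
  "plan": [
    [-1.5, -0.5, 0, 0, 0],
    [-0.5, 0, 0.8, 0, 0],
    [0, 0, 0.8, 0, 0],
    [0, 0, 0, 0, 0],
    [0, 0, 0, 0, 0]
  ]
}}

```text
time: 7.05
tool_pos: [0.5334, -0.0063, 0.0729]
tool_rot: [2.111, 2.305, -0.012]
ft_force: [0.2, -0.5, 0.3]
width: -0.0002
```

```bash
python3 - <<'E'
from h import *
s=r.sense();print(s['time'],rel(s['tool_pos']),s['ft_force'],s['tool_rot'])
c=camera_model("wrist");I=grab_frame("wrist");cv2.imwrite("pics/w5.png",I[40:320,100:560])
E
```

```text
7.05 [-0.0459 -0.0257  0.0729] [ 0.15780193 -0.51888392  0.26527783] [ 2.11073908  2.30498428 -0.01244194]
```

View pics/w5.png

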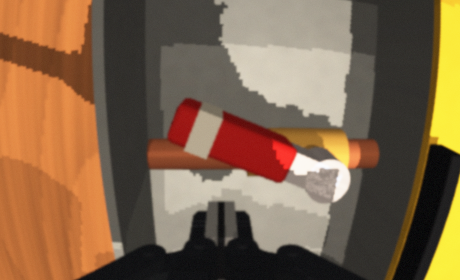

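The handle has turned to about 0.4 rad and the finger is now at the right depth. I'll follow the arc in parts.

Emit:
{"op": "play_rows", "data": {
  "plan": [
    [1.2, -0.4, 0, 0, 0],
    [1.2, -0.4, 0, 0, 0],
    [1.2, 0, 0, 0, 0],
    [1, 0.2, 0, 0, 0],
    [1, 0.4, 0, 0, 0],
    [0, 0, 0, 0, 0]
  ]
}}

```text
time: 7.7
tool_pos: [0.5255, 0.052, 0.0726]
tool_rot: [2.102, 2.305, -0.019]
ft_force: [-1.3, 1.0, -0.3]
width: 0.0002
```

```bash
python3 -c "
from h import *
s=r.sense();print(s['time'],rel(s['tool_pos']),s['ft_force'])"
```

```text
7.7 [-0.0486  0.0331  0.0726] [-1.25295517  0.96896347 -0.26303011]
```

Emit:
{"op": "play_rows", "data": {
  "plan": [
    [0.4, 1, 0, 0, 0],
    [0.3, 1, 0, 0, 0],
    [0.2, 0.8, 0, 0, 0],
    [0, 0.6, 0, 0, 0],
    [0, 0, 0, 0, 0]
  ]
}}

```text
time: 8.2
tool_pos: [0.5526, 0.0683, 0.0715]
tool_rot: [2.109, 2.317, -0.032]
ft_force: [-0.7, -1.0, 0.5]
width: -0.0001
```

```bash
python3 - <<'E'
from h import *
s=r.sense();print(s['time'],rel(s['tool_pos']),s['ft_force'],s['tool_rot'])
E
```

```text
8.2 [-0.0201  0.0469  0.0715] [-0.66037915 -0.96843244  0.5291257 ] [ 2.10894542  2.31696139 -0.03203403]
```

Emit:
{"op": "play_rows", "data": {
  "plan": [
    [0, 0.5, 0, 0, 0],
    [0, 0.5, 0, 0, 0],
    [0, 0.5, 0, 0, 0]
  ]
}}

```text
time: 8.5
tool_pos: [0.5538, 0.0686, 0.071]
tool_rot: [-2.105, -2.313, 0.067]
ft_force: [-13.3, -1.6, 13.0]
width: -0.0002
```

Hard stop (13 N, no further travel). Back off, rise and check.

Emit:
{"op": "play_rows", "data": {
  "plan": [
    [0, -1.2, 0, 0, 0],
    [0, -0.6, -2, 0, 0],
    [0, 0, -4, 0, 0],
    [0, 0, -5, 0, 0],
    [-5, 0, -5, 0, 0],
    [0, 0, 0, 0, 0],
    [0, 0, 0, 0, 0],
    [0, 0, 0, 0, 0]
  ]
}}

```text
time: 9.3
tool_pos: [0.5502, 0.0326, 0.2222]
tool_rot: [-2.117, -2.32, 0.052]
ft_force: [0.7, 0.6, 0.6]
width: 0.0002
```

```bash
python3 - <<'E'
from h import *
s=r.sense();print(s['time'],s['tool_pos'],s['ft_force'])
c=camera_model("wrist");I=grab_frame("wrist");cv2.imwrite("pics/w6.png",I)
R={}
for t in("red_grip","blue_grip"):
  for d in trace(t,"wrist")[:1]:
    ys,xs=np.where(d['region']);P=np.array([onz("wrist",(x,y),.07,c)[:2] for x,y in zip(xs,ys)])
    b=cv2.minAreaRect(P.astype(np.float32));print(t,d['confidence'],[rel([*p,.07])[:2].tolist() for p in cv2.boxPoints(b)])
for n in("scene",):
  grab_frame(n)
  for t in("spool_yellow","spool_green","spool_red","glue_jar","mallet","awl","burnisher"):
    for d in look_for(t,n)[:1]:print(t,np.round(onz(n,d['point'],.025)[:2],3),d['confidence'])
E
```

```text
9.3 [0.55019274 0.03260093 0.2221832 ] [0.71341022 0.61628574 0.64376304]
red_grip 0.79 [[-0.0093, 0.0749], [-0.0071, -0.0111], [0.0143, -0.0106], [0.0122, 0.0755]]
spool_yellow [0.49 0.18] 0.71
spool_green [0.554 0.073] 0.57
spool_red [0.57  0.174] 0.61
glue_jar [ 0.623 -0.273] 0.98
mallet [0.425 0.507] 0.78
awl [ 0.541 -0.103] 0.72
burnisher [ 0.664 -0.022] 0.29
```

View pics/w6.png

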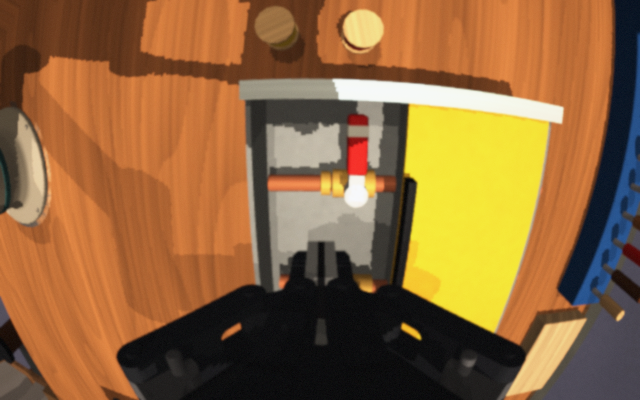

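The red handle stands square across its pipe, from (357,115) to (355,192). The cover is still back with its lip at x≈408, and the spools are where they were. Handing in.

```bash
python3 -c "
from rig import r
print(r.finish_job())"
```

```text
the job is handed in; nothing more can be done
None
```

The cover is slid all the way back and the red handle is pushed shut. I handed the job in after about 9.4 s of robot time; no verdict is reported.

- **Cover:** I pushed the lip back with the closed fingers until it met a hard stop (22 N, no further travel). Later pictures show the rear edge at the back of the box, and the cover stayed open.
- **Red handle:** I pushed it clockwise round its arc to its stop (13 N). The last wrist picture shows it square across the pipe, at about 1.55 to 1.6 rad. The first push ran with the fingertips about 15 mm too high, so I backed off, lowered and repeated it; nothing was gripped.
- **Bystanders:** The detector placed the yellow and red spools, glue jar and mallet within about 8 mm of their starting positions. It gave wrong positions for the green spool and awl (inside the box) and for the burnisher (on the cover). I did not confirm those three in a final picture, but the arm never went near them.
- **Blue handle:** The gripper hid it in the last view, so there is no final measurement. An earlier view, after the cover was open, showed it still in line with its pipe, and the fingers stayed about 80 mm or more from it while pushing red.

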